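Lock up three printing blocks with the ratchet clamp

ROBOT

A 6-joint arm with a two-finger parallel gripper is mounted at the origin on the work surface. World frame = base frame: x ahead of the robot, y to its left, z up, the work surface at z = 0. Lengths are in mm, angles in rad, forces in N, time in s.
With the tool pointing down it reaches from about 350 to 925 mm from the base axis. Payload 6.4 kg.
Tool frame: the origin (TCP) lies between the finger pads; the fingertips stand robot.tips_ahead ahead of it and the grasp point (between the pads) lies 8 mm behind it (robot.tips_ahead is the distance from the TCP to the fingertips, in mm); z points along the fingers, y is the direction in which the jaws open and shut (so a half turn about z gives the same grasp; the last joint's range is limited). The gripper opens to 94 mm and grips with 3 to 60 N. Pads are 16 mm wide; open, the fingers measure 119 mm over their backs; the gripper's body (75 mm by 177 mm) begins 78 mm behind the grasp point.
Start: joints at [0.991, 0.245, 1.558, -0, 1.339, -0.174], TCP at [256.588, 597.224, 216.455] pointing down, gripper open.
Joint ranges: [-3.13, 3.13], [-1.02, 2.26], [0.13, 2.54], [-0.95, 4.09], [0.21, 2.88], [-2.74, 2.74]. Speed limits (rad/s): [2.57, 2.57, 3.14, 3.14, 3.14, 3.14].

INTERFACE

Orientations are given as a rotation vector (axis times angle).
In Python, from bench import robot gives the robot as it stands. The module is installed in compiled form; this text tells all that it offers.
- The arm moves only by the tool step_arm, never from a script. Its argument "increments" is a list that holds one entry, the list of rows, each a list of 5 numbers: the gripper command: -1 is fully open, 1 is shut, values between are in proportion, then the shift along the tool's x, y, z in mm, then the turn about the tool's z in degrees. A call has 1 to 12 rows; each row is the pose to reach, as a shift and turn from the pose measured when the call began, along the tool's axes at that moment; what a row does not reach only later rows make up. A row lasts 1/10 s, in which the tool goes at most 50 mm and 8.59 degrees, less where a joint would pass 70% of its speed; a pose out of reach is approached as far as the arm can. A call with a gripper value outside its range is refused whole. The fingers move at their own pace and stop on an object; "newtons" is the grip in N (left out, the last holds). Time passes only in rows, so rows that repeat a pose let the fingers close. It gives the time, the measured TCP pose, the force and the opening at its end, in the units of the state.
- robot.get_state(): the state, without advancing time (a new reading comes with each control period).
- robot.read_camera(name): name is "scene" or "top" or "wrist"; returns a dict with "color" (420x560x3 uint8, red, green, blue), "range_z" (420x560 float32, mm along the optical axis (not along the pixel's ray), 0 where there is no reading), "K" (3x3 intrinsics, pixels), "dist" ([k1, k2, p1, p2, k3] as OpenCV has them; the pictures are not rectified), "R" (3x3) and "t" (3): a world point X has camera coordinates R X + t. Camera axes: x right, y down, z forward; pixel columns grow to the right and rows downward; lengths in mm; the calibration is good to about 2 mm. A picture is of the moment at which its call begins.
- robot.finish_job(): hands the job in, once; it reports no verdict.
The state is a dict: "t": time; "joint_positions": joint angles; "qvel": joint speeds; "effort": joint torques, N m; "position": TCP position; "tcp_rot": TCP orientation; "wrist_force": force on the tool from outside, world axes, zero at the start; "torque": the same for the moment, N m; "grip_width": opening from 0.0 (shut) to 1.0 (fully open).
Only numpy, scipy, OpenCV 4.12 (cv2) and the standard library are available. Lean on these libraries where they do the work, as an engineer would, in place of code of your own. Each camera call takes 0.05 s, during which the arm holds its last target.

TASK

Lock up the three carved printing blocks on the board: push each one in until its end is home against the back rail, pump the ratchet clamp's trigger until the side stick has closed the blocks up tight against the fence with no gaps, then press the clamp's release so that its bar springs all the way back, leaving the blocks tight. Leave the other things on the bench where they stand.

Things in the scene. Friction and masses are not known exactly. Their poses are not given: they have to be found in the camera images.
- board: The locking-up board: plywood, fixed on the bench, 190 (x) x 400 (y) x 18 mm; origin at the centre of its underside, z up, x away from the robot and y to the left at yaw 0. Places below are in mm in this frame. Fence at its +y end, back rail at +x, ratchet clamp screwed on at the -y end with its bar along y at x = 5; the tray's -x side is open.
- fence_face (a point): Middle of the inner face (y = 140) of the wooden fence, a strip 150 (x) x 18 x 20 mm high; it faces -y. The blocks are closed up against it.
- rail_face (a point): A point of the inner face (x = 60) of the wooden back rail, a strip along y 18 mm thick and 20 mm high; it faces -x. The blocks' +x ends go home against it.
- block1: Loose carved wooden printing block, 110 (x) x 32 (y) x 24 mm high, about 90 g, flat on the board, inked pattern up, long side along the board's x; origin at the centre of its underside. The one next to the fence. It starts 12 to 45 mm out towards -x; home against the back rail its origin is at board x = 5. It slides easily.
- block2: The same, the middle block, with a gap of a few mm to its neighbours.
- block3: The same, the block next to the side stick.
- stick (a joint): The side stick: aluminium bar 110 (x) x 14 (y) x 22 mm high that slides along y in two T-tracks, without turning, between the clamp's pad and block3. In m, grows towards the fence up to 0.045; starts at 0 to 0.012, is 0.0295 when the blocks are tight against the fence. Stiff: takes about 8 N to move and stays where it is left.
- stick_front (a point): Middle of the stick's front (+y) face, the one that bears on block3; at board x = 5, y = 14.5 mm + the stick's value.
- handle_top (a point): Middle of the top of the clamp's upright fixed handle, 30 (x) x 24 (y) mm, at board x = 5, y = -85, z = 158. The black clamp body below it spans x -11 to 21, y -128 to -36, up to z = 88. The trigger is on the handle's +y side, the release on its -y side.
- jaw (a joint): The clamp's toothed steel bar with the pad on its front end: slide in m, 0 fully back (start), grows as the pad advances to +y, up to 0.050. A spring of 6 to 8 N always pulls it back; a ratchet holds it at each tooth (8 mm apart: 0.0075, 0.0155 ... 0.0395). It meets the stick at 0.010 + the stick's value, so tight is about 0.0395.
- pad_face (a point): Middle of the front (+y) face of the clamp's rubber pad, 36 mm wide, 22 mm high.
- trigger (a joint): The trigger, a lever 18 mm wide, 10 mm thick, pivoted at board y = -57, z = 82, free end 76 mm up from there. Rad: 0 let go, leaning 0.32 rad from upright, away from the handle (top z about 154); grows as its free end is pushed or squeezed towards the handle (-y), stop 0.47; springs back. Each full stroke (past 0.41) and return (below 0.04) moves the bar one tooth; a part stroke is lost.
- trigger_push (a point): Middle of the trigger's front (+y) face, 62 mm up from its pivot: where to push it. Goes about 28 mm to -y and 5 mm up in a stroke. Takes 6 to 10 N free, 11 to 16 N while the stick moves, and goes hard when the blocks are tight (in the fifth full stroke). Or squeeze trigger and handle together: 64 mm wide at first.
- release (a joint): The release lever behind the handle: rad, 0 at rest, grows as its thumb pad is pressed down, stop 0.24. Held beyond about 0.18, with the trigger let go, it frees the bar, which springs fully back within half a second. It takes 5 to 8 N; a spring lifts it again.
- release_top (a point): Middle of the top of the release's thumb pad (30 x 32 mm), 50 mm behind (-y) the handle's rear face, z about 87; press it straight down, 16 mm to its stop.
- ink_bottle: Bystander: black ink bottle with a cap, 48 mm across, 115 mm tall; origin under its centre.
- ink_stone: Bystander: round shallow stone dish, 116 mm across, 22 mm high; origin under its centre.
- brush_pot: Bystander: wooden pot 60 mm across, 62 mm high, with a stubby brush standing in it up to 175 mm; origin under its centre.
- palm_brush: Bystander: wooden palm brush, 120 x 45 x 51 mm high; origin under its centre.
Mind the look-alikes: they are no part of the job. Leave any green or orange look-alike of the block1 alone.

How it is judged (in metres and radians):
On the way, in this order (a step that is already met when the one before it is completed fails the run):
1. all three blocks are pushed home against the back rail (within 3 mm), lying flat (x of block1 in the frame of board between 0.002 and 0.008 m and x of block2 in the frame of board between 0.002 and 0.008 m and x of block3 in the frame of board between 0.002 and 0.008 m and angle between each of block1, block2, block3's own z axis and vertical below 0.06 rad and z of block1 in the frame of board between 0.015 and 0.021 m and z of block2 in the frame of board between 0.015 and 0.021 m and z of block3 in the frame of board between 0.015 and 0.021 m and y of block1 in the frame of board between 0.035 and 0.13 m and y of block2 in the frame of board between 0.035 and 0.13 m and y of block3 in the frame of board between 0.035 and 0.13 m), for 0.1 s.
2. a stroke of the trigger takes the bar forward (value of joint trigger above 0.3 rad and value of joint jaw above 0.004 m), for 0.02 s.
3. the clamp's pad has closed the blocks up tight between stick and fence (less than 1.5 mm of gaps in all) (value of joint stick above 0.028 m and value of joint jaw above 0.0375 m and x of block1 in the frame of board between 0.002 and 0.008 m and x of block2 in the frame of board between 0.002 and 0.008 m and x of block3 in the frame of board between 0.002 and 0.008 m), for 0.1 s.
4. the release is pressed and the bar springs fully back (value of joint release above 0.12 rad and value of joint jaw below 0.004 m), for 0.02 s.
At the end, for the whole second after the job is handed in: The blocks lie flat and at rest, each within 3 mm of home against the back rail, closed up against the fence by the stick with under 2 mm of gaps in all (stick above 0.0275); the bar is fully back (jaw below 0.004); trigger and release are let go (below 0.05 rad) (all of step 1 and value of joint stick above 0.0275 m and value of joint jaw below 0.004 m and value of joint each of trigger, release below 0.05 rad and linear speed of each of block1, block2, block3 below 0.02 m/s); the robot touches nothing.
It fails at once if a bystander (ink bottle, ink stone, brush pot or palm brush) is moved by more than 30 mm (distance of any of ink_bottle, ink_stone, brush_pot, palm_brush from where it was at the start of the episode above 0.03 m).
It also fails if it takes over 58 s, if anything falls off the work surface, if the arm or the gripper's body presses on something with over 40 N, if the wrist force passes 120 N, or if a joint passes its speed limit or range.

## Working session

There is one attempt and no reset: what is moved stays moved. The work goes in short steps, Python scripts to look and compute and a tool call to move; the robot and the scene stay as the last step left them, time stands still between calls to the robot, and variables do not carry over. Pictures are saved under pics/ and viewed, and the job is handed in when it is done.

Besides the shell and the picture viewer there is one more tool, called as name(argument=value, ...), one argument or row to a line, values as JSON. step_arm: Moves the arm, as the interface text tells. Its arguments: {"type":"object","properties":{"increments":{"type":"array"},"newtons":{"type":"number"}},"required":["increments"]}

```bash
mkdir -p pics; python3 - <<'E'
from bench import robot
import cv2,pickle
s=robot.get_state();print({k:(s[k]) for k in('t','position','tcp_rot','wrist_force','grip_width')},robot.tips_ahead)
d={}
for n in("scene","top","wrist"):
    c=robot.read_camera(n);d[n]=c
    cv2.imwrite(f"pics/a_{n}.png",c["color"][...,::-1])
    print(n,c["K"].tolist(),c["dist"],c["R"].tolist(),c["t"])
pickle.dump(d,open("a.pkl","wb"))
E
```

```text
{'t': 0.0, 'position': array([256.26649641, 596.75012766, 215.42549078]), 'tcp_rot': array([-6.32952818e-01, -3.07649347e+00,  2.64942034e-03]), 'wrist_force': array([-0.6223062 ,  0.51219257, -0.7560259 ]), 'grip_width': 0.9994809275163338} 11.0
scene [[448.1662763063438, 0.0, 287.53811179514315], [0.0, 448.1662763063438, 213.33074203204856], [0.0, 0.0, 1.0]] [-0.08880328  0.          0.          0.          0.        ] [[-0.6141425283976205, 0.7891945728149591, -0.0009386441244269001], [0.6704280609331762, 0.5210915173299844, -0.5281948936520652], [-0.41635942396775394, -0.3250162408344373, -0.8491226491309081]] [ 290.55574177 -287.21671718 1755.85370013]
top [[394.7693461939016, 0.0, 285.5515698336172], [0.0, 394.7693461939016, 208.95167893023984], [0.0, 0.0, 1.0]] [-0.04188507  0.          0.          0.          0.        ] [[-0.009762536924656775, -0.999949530449421, 0.002372641308050131], [-0.9906128220870543, 0.009347790855273447, -0.13637762104849896], [0.13634855917653343, -0.0036817604631506477, -0.9906540844565145]] [  37.03832152  504.77382908 1188.54951647]
wrist [[352.0404234808428, 0.0, 281.5355958003445], [0.0, 352.0404234808428, 210.25793090487932], [0.0, 0.0, 1.0]] [0.0307092 0.        0.        0.        0.       ] [[0.39409033740800387, 0.9190715643954025, -0.0005152489066388885], [0.8863253262632801, -0.37990058461110043, 0.2647696391893077], [0.24314650313327058, -0.10479983459879312, -0.9643115537429436]] [-649.54420389  -27.49878101  390.38956729]
```

View pics/a_scene.png

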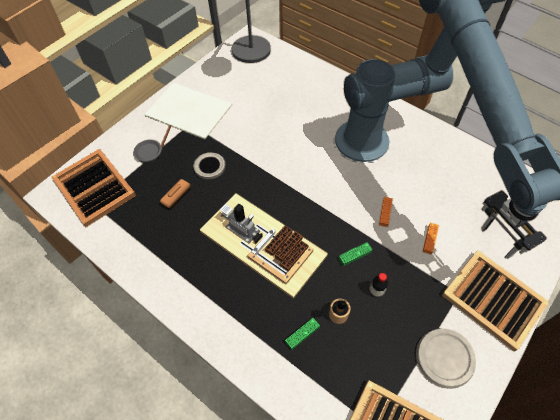

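View pics/a_top.png

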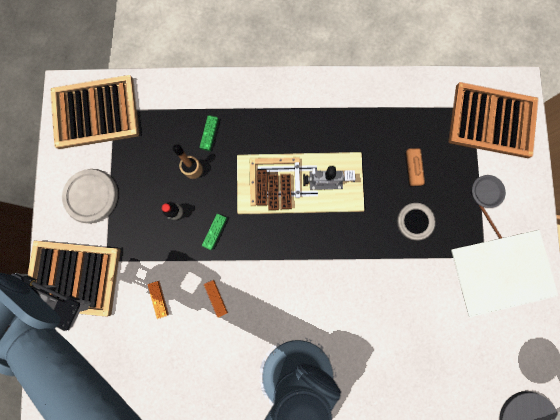

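The top view shows the board at about (237–363, 153–213) with three brown blocks at (257–295, 170–210) and the clamp at (310–360, 165–190). The green and orange look-alikes (209,132), (215,231), (158,299) and (216,298) are off the board. I'll enlarge the board area to confirm.

```bash
cat > h.py <<'E'
import numpy as np,cv2
def ray_plane(c,uv,z):
    uv=np.array(uv,float).reshape(-1,1,2)
    n=cv2.undistortPoints(uv,c["K"],c["dist"]).reshape(-1,2)
    d=np.c_[n,np.ones(len(n))]@c["R"]   # R^T d
    o=-c["R"].T@c["t"]
    z=np.broadcast_to(z,len(n))
    return o+d*((z-o[2])/d[:,2])[:,None]
def proj(c,X):
    return cv2.projectPoints(np.array(X,float).reshape(-1,1,3),cv2.Rodrigues(np.array(c["R"]))[0],np.array(c["t"],float),c["K"],c["dist"])[0].reshape(-1,2)
def cloud(c):
    h,w=c["range_z"].shape
    uv=np.stack(np.meshgrid(np.arange(w),np.arange(h)),-1).reshape(-1,1,2).astype(float)
    n=cv2.undistortPoints(uv,c["K"],c["dist"]).reshape(-1,2)
    z=c["range_z"].reshape(-1,1).astype(float)
    return ((np.c_[n,np.ones(len(n))]*z-c["t"])@c["R"]).reshape(h,w,3)
E
python3 - <<'E'
import pickle,cv2,numpy as np
from h import *
d=pickle.load(open("a.pkl","rb"))
c=d["top"];im=c["color"][...,::-1]
cv2.imwrite("pics/b_top.png",cv2.resize(im[145:220,230:370],None,fx=5.6,fy=5.6,interpolation=cv2.INTER_CUBIC))
s=d["scene"]["color"][...,::-1]
cv2.imwrite("pics/b_scene.png",cv2.resize(s[185:300,195:335],None,fx=5,fy=5,interpolation=cv2.INTER_CUBIC))
P=cloud(c); 
hsv=cv2.cvtColor(c["color"],cv2.COLOR_RGB2HSV)
roi=np.zeros(hsv.shape[:2],bool);roi[145:220,230:370]=1
m=roi&(P[...,2]>8)
pts=P[m];print(len(pts),pts.min(0),pts.max(0))
mb=roi&(abs(P[...,2]-18)<5)&(hsv[...,2]>90)
r=cv2.minAreaRect(P[roi&(P[...,2]>10)][:,:2].astype(np.float32));print(r)
pl=cv2.boxPoints(r);print(pl)
# colour: board contour
m2=(roi&(hsv[...,2]>80)).astype(np.uint8)
m2=cv2.morphologyEx(m2,cv2.MORPH_CLOSE,np.ones((5,5)))
cs=max(cv2.findContours(m2,0,1)[0],key=cv2.contourArea)
box=cv2.boxPoints(cv2.minAreaRect(cs));w=ray_plane(c,box,18);print(box,w,w.mean(0))
print(np.linalg.norm(w-np.roll(w,1,0),axis=1))
E
```

```text
7363 [ 338.34000125 -215.77140415    8.11364985] [ 690.71186735  192.72212882 1246.19340839]
((514.3961181640625, -15.468276977539062), (349.994384765625, 400.97821044921875), 1.1258679628372192)
[[ 335.49332  181.54362]
 [ 343.3721  -219.35716]
 [ 693.29895 -212.48018]
 [ 685.42017  188.42061]]
[[235.69101 154.09576]
 [362.73935 151.27246]
 [364.07254 211.26505]
 [237.0242  214.08835]] [[ 686.38758018  190.22367962   18.        ]
 [ 692.20479684 -217.82685184   18.        ]
 [ 497.70913802 -214.7145711    18.        ]
 [ 492.5585583   184.46292303   18.        ]] [592.21501833 -14.46370508  18.        ]
[193.91461018 408.09199482 194.52055826 399.21072166]
```

View pics/b_top.png

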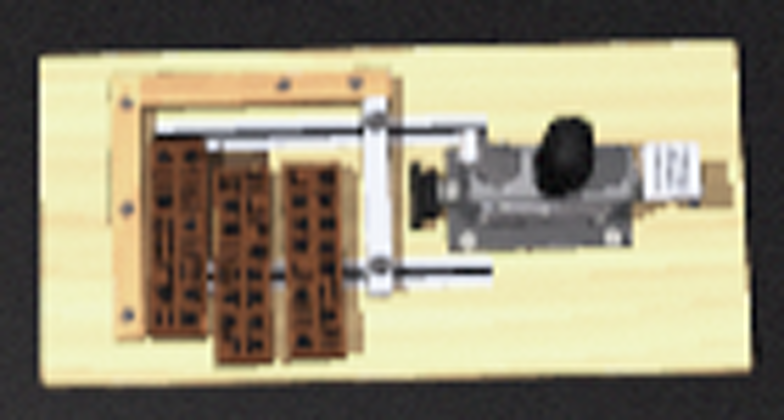

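View pics/b_scene.png

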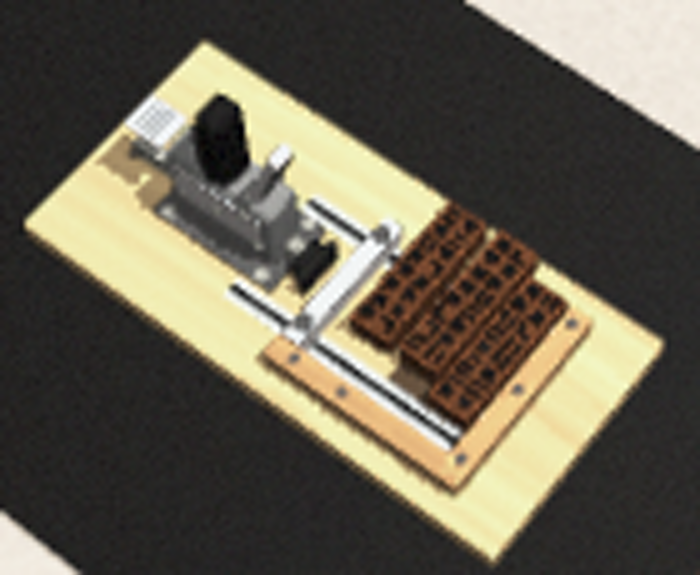

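The three dark-brown blocks on the board fit the description. They lie between the fence (left in the top view) and the stick, and are staggered out towards −x. The green and orange ones off the board are the look-alikes. Next I'll measure the board frame and the blocks.

```bash
cat >> h.py <<'E'
def fit2d(B,W):
    "yaw,tx,ty with W = R B + t"
    B=np.array(B,float);W=np.array(W,float)[:,:2]
    b=B-B.mean(0);w=W-W.mean(0)
    th=np.arctan2((b[:,0]*w[:,1]-b[:,1]*w[:,0]).sum(),(b*w).sum())
    R=np.array([[np.cos(th),-np.sin(th)],[np.sin(th),np.cos(th)]])
    t=W.mean(0)-R@B.mean(0)
    return th,t,R,W-(B@R.T+t)
E
python3 - <<'E'
import pickle
from h import *
d=pickle.load(open("a.pkl","rb"))
for n in d:
    c=d[n];print(n,"cam pos",-c["R"].T@c["t"])
c=d["top"]
crop=np.array([[40,55],[737,42],[750,370],[42,384]],float)
uv=np.array([230,145])+(crop+.5)/5.6-.5
W=ray_plane(c,uv,18);B=[[95,200],[95,-200],[-95,-200],[-95,200]]
th,t,R,res=fit2d(B,W);print("top",np.degrees(th),t,res.round(1).tolist())
s=d["scene"]
crop=np.array([[205,40],[25,227],[494,563],[663,345]],float)
uv2=np.array([195,185])+(crop+.5)/5-.5
W2=ray_plane(s,uv2,18);B2=[[-95,-200],[95,-200],[95,200],[-95,200]]
th2,t2,R2,res2=fit2d(B2,W2);print("scene",np.degrees(th2),t2,res2.round(1).tolist())
# blocks by corner in top crop, z=42 ; -x end left/right, +x end
for nm,q in dict(b1=[(150,338),(206,338),(206,140),(150,138)],b2=[(215,363),(272,360),(269,165),(215,165)],b3=[(285,357),(345,357),(342,165),(285,165)]).items():
    w=ray_plane(c,np.array([230,145])+(np.array(q)+.5)/5.6-.5,42)[:,:2]
    print(nm,((w-t)@R).round(0).tolist(),((w-t)@R).mean(0).round(1))
for nm,q,z in [("handle",(567,130),158),("release",(665,170),87),("stickL",(375,195),40),("padface",(412,195),45)]:
    w=ray_plane(c,np.array([230,145])+(np.array([q])+.5)/5.6-.5,z)[:,:2];print(nm,((w-t)@R).round(1))
for nm,q in dict(bottle=(171,211,115),pot=(188,163,62)).items():
    print(nm,ray_plane(c,[q[:2]],q[2]).round())
E
```

```text
scene cam pos [1102.06701982  491.04214953 1339.5014704 ]
top cam pos [ 338.34000125   36.69388665 1246.19340839]
wrist cam pos [185.43010238 627.44356672 383.40333558]
top 0.5710940818919527 [592.4931637  -13.65653167] [[-0.2, -0.4], [0.0, -0.0], [0.2, 1.6], [-0.0, -1.1]]
scene 0.664523167199191 [593.27869062 -13.11790385] [[-1.4, -1.1], [0.1, 1.8], [0.1, 0.9], [1.2, -1.5]]
b1 [[-74.0, 136.0], [-74.0, 106.0], [37.0, 104.0], [39.0, 135.0]] [-17.9 120.4]
b2 [[-88.0, 101.0], [-87.0, 70.0], [22.0, 69.0], [23.0, 99.0]] [-32.6  84.8]
b3 [[-86.0, 62.0], [-86.0, 29.0], [22.0, 29.0], [22.0, 60.0]] [-32.1  45.2]
handle [[ 11. -83.]]
release [[   5.3 -143.7]]
stickL [[ 4.6 10.6]]
padface [[ 3.1 -9.7]]
bottle [[491. 365. 115.]]
pot [[647. 332.  62.]]
```

```bash
cat > mv.py <<'E'
import sys
from h import *
from bench import robot
from scipy.spatial.transform import Rotation as Ro
O=np.array([592.8,-13.4]);TH=np.radians(0.62)
Rb=np.array([[np.cos(TH),-np.sin(TH)],[np.sin(TH),np.cos(TH)]])
def show(*targets):
    s=robot.get_state();R=Ro.from_rotvec(s["tcp_rot"]).as_matrix();p=s["position"]
    b=Rb.T@(p[:2]-O);print("t",round(s["t"],2),"board",b.round(1),"z",p[2].round(1),"F",(s["wrist_force"]).round(1),"w",round(s["grip_width"],2))
    print("z axis",R[:,2].round(3))
    ya=np.degrees(np.arctan2(R[1,1],R[0,1]))-90-np.degrees(TH); 
    print("turn needed about tool z",round(ya,2))
    for T in targets:
        w=np.r_[Rb@np.array(T[:2])+O,T[2]]
        print(T,"->",(R.T@(w-p)).round(1))
if __name__=="__main__":
    show(*[tuple(map(float,a.split(','))) for a in sys.argv[1:]])
E
python3 mv.py -- 2>/dev/null || python3 - <<'E'
from mv import *
show((-115,120,215),(-115,120,36))
E
```

```text
t 0.15 board [-329.8  613.8] z 215.6 F [-0.6 -0.2  0.8] w 1.0
z axis [-0.001 -0.001 -1.   ]
turn needed about tool z -23.87
(-115, 120, 215) -> [-396.3 -364.6    1. ]
(-115, 120, 36) -> [-396.4 -364.4  180. ]
```

step_arm(
  increments=[
    [[1,-40,-36,0,-4],[1,-80,-73,0,-8],[1,-120,-109,0,-12],[1,-155,-145,0,-16],[1,-190,-177,0,-20],[1,-225,-207,0,-24],[1,-260,-240,0,-24],[1,-295,-272,0,-24],[1,-330,-303,0,-24],[1,-365,-335,0,-24],[1,-396,-365,0,-24],[1,-396,-365,0,-24]],
  ],
  newtons=30,
)

```text
t: 1.35
position: [477.5, 101.3, 216.1]
tcp_rot: [0.011, -3.141, 0.003]
wrist_force: [-0.4, -0.5, 0.3]
grip_width: 0.02
```

```bash
python3 - <<'E'
from mv import *
show((-115,120,60),(-115,120,36))
c=robot.read_camera("wrist");cv2.imwrite("pics/c_wrist.png",c["color"][...,::-1])
import pickle;pickle.dump(c,open("c.pkl","wb"))
E
```

```text
t 1.35 board [-114.1  116. ] z 216.1 F [-0.4 -0.5  0.3] w 0.02
z axis [-0.    -0.002 -1.   ]
turn needed about tool z -0.23
(-115, 120, 60) -> [  0.8   4.4 156. ]
(-115, 120, 36) -> [  0.8   4.4 180. ]
```

View pics/c_wrist.png

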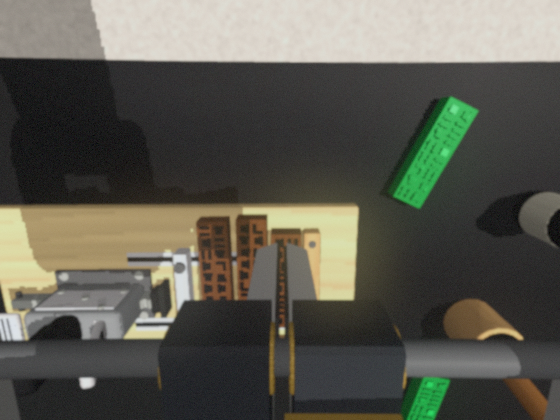

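The wrist view shows the −x ends of b3 (214,217), b2 (252,216) and b1 (286,231), with the fence at (312,232). I'll use it as a cross-check before descending.

```bash
python3 - <<'E'
from mv import *
import pickle
c=pickle.load(open("c.pkl","rb"))
for n,q,z in [("b3",[(199,217),(229,217)],42),("b2",[(237,216),(267,216)],42),("b1",[(272,230),(301,230)],42),("fence",[(304,231),(320,231)],38),("board corner",[(357,205)],18),("stick",[(173,249),(189,249)],40)]:
    w=ray_plane(c,q,z)[:,:2];print(n,((w-O)@Rb).round(1).tolist())
E
```

```text
b3 [[-90.5, 32.5], [-90.4, 62.7]]
b2 [[-91.4, 70.9], [-91.3, 101.2]]
b1 [[-76.4, 106.1], [-76.3, 135.8]]
fence [[-73.9, 139.1], [-73.8, 155.7]]
board corner [[-96.3, 196.8]]
stick [[-55.3, 2.7], [-55.2, 19.3]]
```

step_arm(
  increments=[
    [[1,1,4,45,0],[1,1,4,90,0],[1,1,4,130,0],[1,1,4,160,0],[1,1,4,178,0],[1,1,4,180,0]],
  ],
)

```text
t: 2.0
position: [472.3, 108.4, 33.1]
tcp_rot: [0.016, -3.134, 0.001]
wrist_force: [-0.1, 0.2, -0.0]
grip_width: 0.005
```

```bash
python3 - <<'E'
from mv import *
show((-58,120,36),(-115,85,36))
E
```

```text
t 2.0 board [-119.2  123.1] z 33.1 F [-0.1  0.2 -0. ] w 0.01
z axis [-0.007 -0.001 -1.   ]
turn needed about tool z -0.02
(-58, 120, 36) -> [-61.1  -3.1  -3.3]
(-115, 85, 36) -> [ -4.1 -38.1  -2.9]
```

step_arm(
  increments=[
    [[1,-20,-3,-3,0],[1,-35,-3,-3,0],[1,-42,-3,-3,0],[1,-49,-3,-3,0],[1,-55,-3,-3,0],[1,-59,-3,-3,0],[1,-61,-3,-3,0],[1,-61,-3,-3,0]],
  ],
)

```text
t: 2.8
position: [532.6, 106.1, 35.5]
tcp_rot: [0.016, -3.132, 0.001]
wrist_force: [-4.0, 0.1, 1.9]
grip_width: 0.004
```

```bash
python3 - <<'E'
from mv import *
show((-58,120,36),(-115,85,36))
for n in ("top","wrist"):
    c=robot.read_camera(n);im=c["color"][...,::-1]
    if n=="top": im=cv2.resize(im[145:220,230:370],None,fx=5.6,fy=5.6,interpolation=cv2.INTER_CUBIC)
    cv2.imwrite(f"pics/d_{n}.png",im)
E
```

```text
t 2.8 board [-58.9 120.2] z 35.5 F [-4.   0.1  1.9] w 0.0
z axis [-0.01  -0.001 -1.   ]
turn needed about tool z -0.02
(-58, 120, 36) -> [-0.9 -0.2 -0.5]
(-115, 85, 36) -> [ 56.1 -35.2   0. ]
```

View pics/d_top.png

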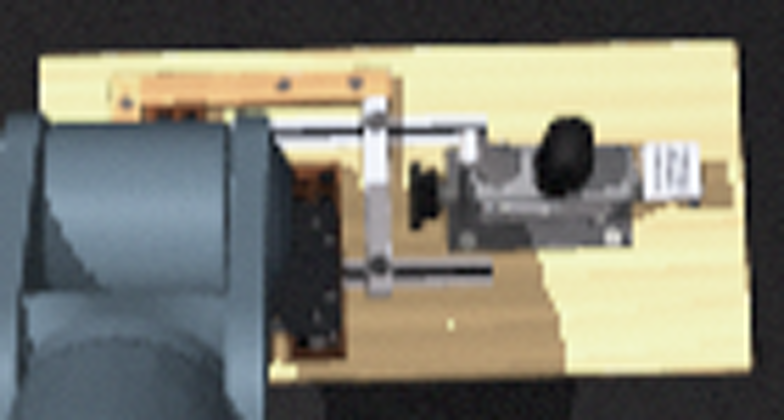

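step_arm(
  increments=[
    [[1,-3,0,0,0],[1,-3,0,0,0]],
  ],
)

```text
t: 3.1
position: [532.6, 106.2, 34.7]
tcp_rot: [0.017, -3.125, 0.001]
wrist_force: [-11.5, -1.6, 9.1]
grip_width: 0.001
```

step_arm(
  increments=[
    [[1,25,0,0,0],[1,55,0,0,0],[1,55,-17,0,0],[1,55,-35,0,0],[1,55,-35,0,0],[1,40,-35,0,0],[1,30,-35,0,0],[1,20,-35,0,0],[1,10,-35,0,0],[1,4,-35,0,0],[1,-1,-35,0,0],[1,-3,-35,0,0]],
  ],
)

```text
t: 4.3
position: [533.0, 71.5, 34.1]
tcp_rot: [0.018, -3.115, 0.001]
wrist_force: [-13.6, -0.4, 10.2]
grip_width: 0.009
```

```bash
python3 - <<'E'
from mv import *
show((-59,85,36),(-115,46,36))
E
```

```text
t 4.3 board [-58.8  85.5] z 34.1 F [-13.6  -0.4  10.2] w 0.01
z axis [-0.026 -0.001 -1.   ]
turn needed about tool z 0.04
(-59, 85, 36) -> [ 0.2 -0.5 -1.9]
(-115, 46, 36) -> [ 56.2 -39.5  -0.4]
```

step_arm(
  increments=[
    [[1,25,0,-2,0],[1,55,0,-2,0],[1,55,-20,-2,0],[1,55,-39,-2,0],[1,55,-39,-2,0],[1,40,-39,-2,0],[1,30,-39,-2,0],[1,20,-39,-2,0],[1,10,-39,-2,0],[1,4,-39,-2,0],[1,-1,-39,-2,0],[1,-3,-39,-2,0]],
  ],
)

```text
t: 5.5
position: [533.5, 32.8, 35.3]
tcp_rot: [0.019, -3.105, 0.001]
wrist_force: [-14.3, -2.0, 10.9]
grip_width: 0.007
```

```bash
python3 - <<'E'
from mv import *
show((-59,46,36),(-120,0,36))
E
```

```text
t 5.5 board [-58.8  46.8] z 35.3 F [-14.3  -2.   10.9] w 0.01
z axis [-0.036 -0.001 -0.999]
turn needed about tool z 0.09
(-59, 46, 36) -> [ 0.2 -0.8 -0.7]
(-120, 0, 36) -> [ 61.3 -46.7   1.6]
```

step_arm(
  increments=[
    [[1,20,0,-5,0],[1,30,0,-50,0],[1,30,0,-100,0],[1,30,0,-150,0],[1,30,-20,-200,0],[1,30,-20,-200,0]],
  ],
)

```text
t: 6.1
position: [514.9, 10.9, 243.9]
tcp_rot: [0.018, -3.119, 0.006]
wrist_force: [0.1, 1.4, 0.9]
grip_width: 0.001
```

```bash
python3 - <<'E'
from mv import *
import pickle
show((5,-10,200),(5,-10,145))
d={}
for n in ("top","wrist","scene"):
    c=robot.read_camera(n);d[n]=c;im=c["color"][...,::-1]
    if n=="top": im=cv2.resize(im[145:220,230:370],None,fx=5.6,fy=5.6,interpolation=cv2.INTER_CUBIC)
    if n=="scene": im=cv2.resize(im[185:300,195:335],None,fx=5,fy=5,interpolation=cv2.INTER_CUBIC)
    cv2.imwrite(f"pics/e_{n}.png",im)
pickle.dump(d,open("e.pkl","wb"))
E
```

```text
t 6.1 board [-77.6  25.2] z 243.9 F [0.1 1.4 0.9] w 0.0
z axis [-0.023 -0.004 -1.   ]
turn needed about tool z 0.03
(5, -10, 200) -> [-83.6 -35.1  42.1]
(5, -10, 145) -> [-84.9 -34.9  97.1]
```

View pics/e_wrist.png

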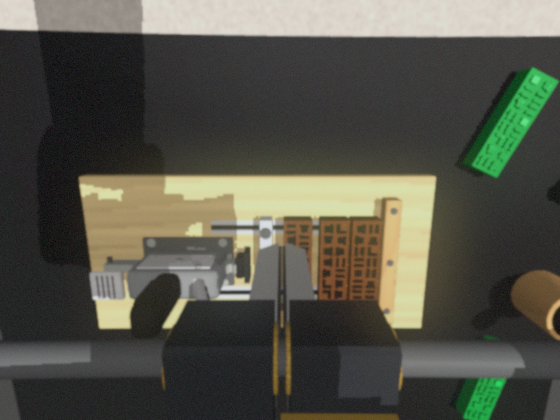

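View pics/e_scene.png

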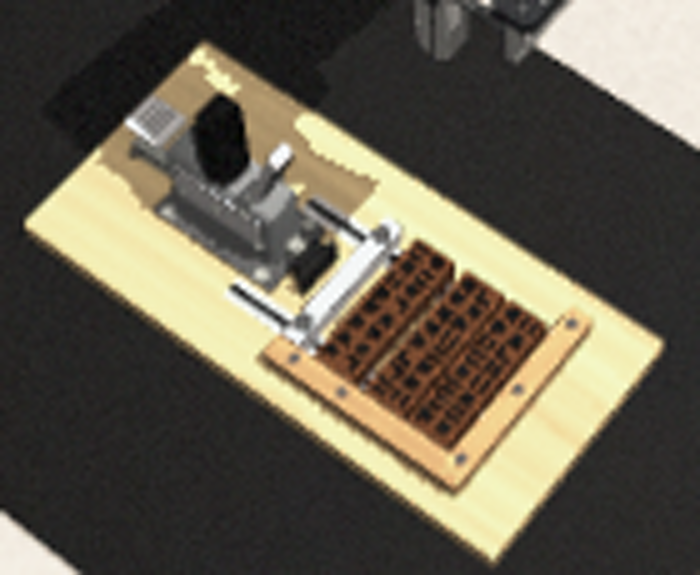

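```bash
python3 - <<'E'
from mv import *
import pickle
d=pickle.load(open("e.pkl","rb"));c=d["scene"]
P=lambda q,z:((ray_plane(c,[np.array([195,185])+(np.array(q)+.5)/5-.5],z)[0,:2]-O)@Rb).round(1)
print("trig top",P((283,150),154),"handle",P((222,103),158),"rel",P((155,118),87))
w=d["wrist"]
for n,q,z in [("b3",[(284,218),(313,218)],42),("b2",[(320,218),(349,218)],42),("b1",[(351,218),(381,218)],42),("handle",[(158,285)],158),("release",[(90,283),(124,285)],87)]:
    p=ray_plane(w,q,z)[:,:2];print(n,((p-O)@Rb).round(1).tolist())
E
```

```text
trig top [  0.6 -35.8] handle [ -1.1 -86.8] rel [   3.9 -149.8]
b3 [[-52.3, 28.5], [-52.4, 59.9]]
b2 [[-52.4, 67.5], [-52.4, 98.9]]
b1 [[-52.4, 101.0], [-52.5, 133.4]]
handle [[-29.6, -69.9]]
release [[2.3, -163.3], [4.6, -130.4]]
```

step_arm(
  increments=[
    [[1,-40,-20,20,0],[1,-80,-33,40,0],[1,-84,-33,60,0],[1,-85,-33,80,0],[1,-85,-33,97,0],[1,-85,-33,97,0]],
  ],
)

```text
t: 6.85
position: [588.7, -18.2, 129.6]
tcp_rot: [0.019, -3.094, -0.004]
wrist_force: [0.7, -0.3, -0.4]
grip_width: 0.007
```

```bash
python3 - <<'E'
from mv import *
show((5,-22,145),(5,-45,145))
c=robot.read_camera("scene");im=c["color"][...,::-1]
cv2.imwrite("pics/f_scene.png",cv2.resize(im[165:300,195:335],None,fx=4.4,fy=4.4,interpolation=cv2.INTER_CUBIC))
E
```

```text
t 6.85 board [-4.1 -4.7] z 129.6 F [ 0.7 -0.3 -0.4] w 0.01
z axis [-0.047  0.002 -0.999]
turn needed about tool z 0.08
(5, -22, 145) -> [ -8.3 -17.2 -15.9]
(5, -45, 145) -> [ -8.3 -40.2 -15.9]
```

View pics/f_scene.png

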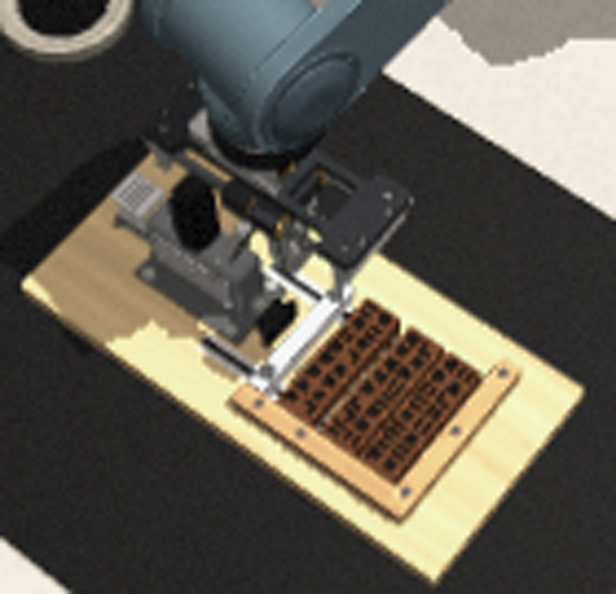

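step_arm(
  increments=[
    [[1,-8,0,-15,0],[1,-8,0,-15,0],[1,-8,0,-15,0]],
  ],
)

```text
t: 7.2
position: [600.0, -18.6, 148.4]
tcp_rot: [0.019, -3.101, -0.001]
wrist_force: [0.6, -0.7, 0.2]
grip_width: 0.007
```

```bash
python3 - <<'E'
from mv import *
show((5,-22,145),(5,-45,145))
print(robot.get_state()["qvel"].round(3))
E
```

```text
t 7.2 board [ 7.1 -5.3] z 148.4 F [ 0.6 -0.7  0.2] w 0.01
z axis [-0.04   0.001 -0.999]
turn needed about tool z 0.1
(5, -22, 145) -> [  2.  -16.7   3.4]
(5, -45, 145) -> [  2.1 -39.7   3.4]
[ 0.     0.002  0.023  0.    -0.002 -0.   ]
```

step_arm(
  increments=[
    [[1,2,-8,3,0],[1,2,-15,3,0],[1,2,-22,3,0],[1,2,-28,3,0],[1,2,-34,3,0],[1,2,-38,3,0],[1,2,-40,3,0]],
  ],
)

```text
t: 7.9
position: [599.0, -57.8, 146.6]
tcp_rot: [0.018, -3.103, -0.006]
wrist_force: [-0.4, 7.5, 5.8]
grip_width: 0.007
```

```bash
python3 - <<'E'
from mv import *
show((5,-48,145),(5,-5,145))
c=robot.read_camera("scene");im=c["color"][...,::-1]
cv2.imwrite("pics/g_scene.png",cv2.resize(im[165:300,195:335],None,fx=4.4,fy=4.4,interpolation=cv2.INTER_CUBIC))
E
```

```text
t 7.9 board [  5.7 -44.5] z 146.6 F [-0.4  7.5  5.8] w 0.01
z axis [-0.039  0.004 -0.999]
turn needed about tool z 0.06
(5, -48, 145) -> [ 0.7 -3.5  1.6]
(5, -5, 145) -> [ 0.6 39.5  1.8]
```

View pics/g_scene.png

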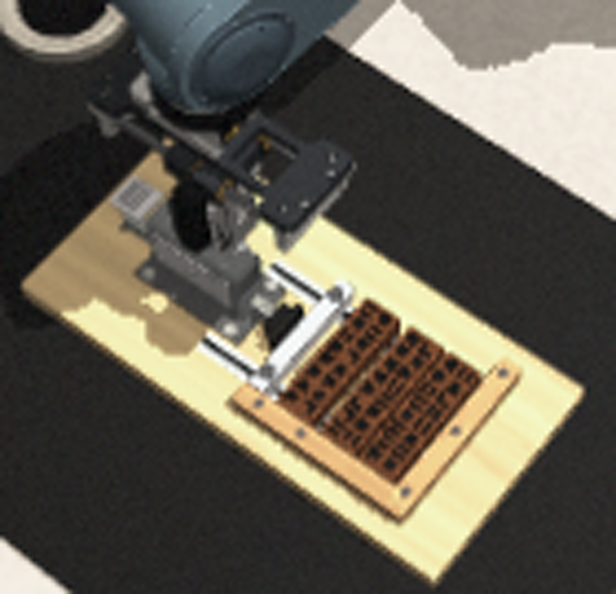

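step_arm(
  increments=[
    [[1,0,-3,0,0],[1,0,-5,0,0],[1,0,-5,0,0]],
  ],
)

```text
t: 8.25
position: [599.1, -62.5, 146.7]
tcp_rot: [0.017, -3.103, -0.01]
wrist_force: [0.4, 4.7, 1.2]
grip_width: 0.003
```

step_arm(
  increments=[
    [[1,0,-3,0,0],[1,0,-5,0,0],[1,0,-5,0,0]],
  ],
)

```text
t: 8.55
position: [599.1, -64.8, 146.6]
tcp_rot: [0.016, -3.103, -0.021]
wrist_force: [0.6, 11.7, 2.6]
grip_width: 0.005
```

step_arm(
  increments=[
    [[1,0,15,0,0],[1,0,30,0,0],[1,0,42,0,0],[1,0,47,0,0],[1,0,47,0,0],[1,0,47,0,0]],
  ],
)

```text
t: 9.15
position: [598.7, -18.0, 147.3]
tcp_rot: [0.017, -3.103, -0.02]
wrist_force: [0.1, -0.2, -0.7]
grip_width: 0.004
```

```bash
python3 - <<'E'
from mv import *
show((5,-48,145),(5,-5,145))
c=robot.read_camera("scene");im=c["color"][...,::-1]
cv2.imwrite("pics/h_scene.png",cv2.resize(im[165:300,195:335],None,fx=4.4,fy=4.4,interpolation=cv2.INTER_CUBIC))
E
```

```text
t 9.15 board [ 5.8 -4.6] z 147.3 F [ 0.1 -0.2 -0.7] w 0.0
z axis [-0.038  0.013 -0.999]
turn needed about tool z -0.02
(5, -48, 145) -> [  0.7 -43.4   1.7]
(5, -5, 145) -> [ 0.7 -0.4  2.3]
```

View pics/h_scene.png

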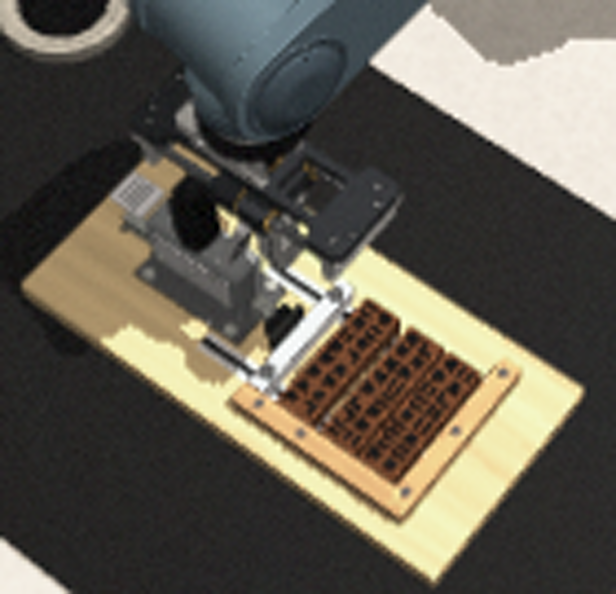

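Pad held forward by the ratchet (about (285,322) instead of (278,325)), so the first tooth took. Now stroke 2.

step_arm(
  increments=[
    [[1,0,-10,0,0],[1,0,-18,0,0],[1,0,-26,0,0],[1,0,-34,0,0],[1,0,-41,0,0],[1,0,-47,0,0],[1,0,-51,0,0],[1,0,-52,0,0],[1,0,-52,0,0]],
  ],
)

```text
t: 10.1
position: [600.1, -65.5, 148.2]
tcp_rot: [0.014, -3.105, -0.038]
wrist_force: [0.6, 20.2, 8.7]
grip_width: 0.008
```

```bash
python3 - <<'E'
from mv import *
show((5,-5,146),)
c=robot.read_camera("scene");im=c["color"][...,::-1]
cv2.imwrite("pics/i_scene.png",cv2.resize(im[165:300,195:335],None,fx=4.4,fy=4.4,interpolation=cv2.INTER_CUBIC))
E
```

```text
t 10.1 board [  6.7 -52.1] z 148.2 F [ 0.6 20.2  8.7] w 0.01
z axis [-0.036  0.024 -0.999]
turn needed about tool z -0.11
(5, -5, 146) -> [ 1.7 47.1  3.4]
```

View pics/i_scene.png

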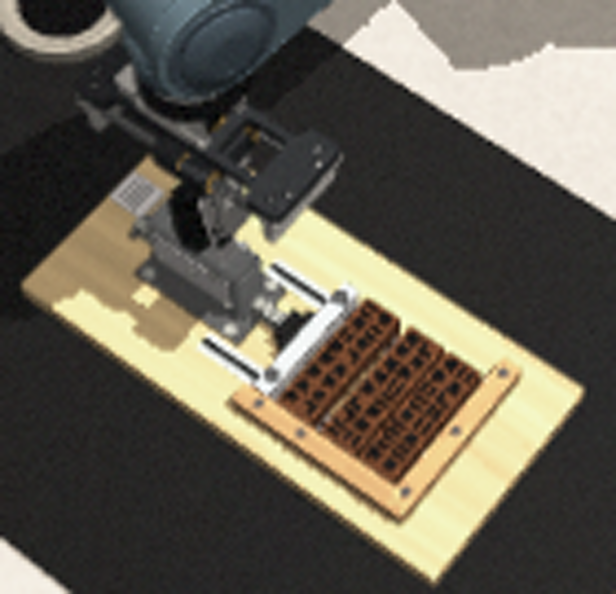

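step_arm(
  increments=[
    [[1,1,15,0,0],[1,1,30,0,0],[1,1,42,0,0],[1,1,48,1,0],[1,1,48,1,0],[1,1,48,1,0]],
  ],
)

```text
t: 10.75
position: [598.5, -17.7, 148.2]
tcp_rot: [0.015, -3.105, -0.037]
wrist_force: [0.4, -0.6, 1.1]
grip_width: 0.004
```

step_arm(
  increments=[
    [[1,0,-12,0,0],[1,0,-22,0,0],[1,0,-31,0,0],[1,0,-39,0,0],[1,0,-46,0,0],[1,0,-52,0,0],[1,0,-54,0,0],[1,0,-54,0,0]],
  ],
)

```text
t: 11.55
position: [600.1, -65.8, 148.9]
tcp_rot: [0.013, -3.107, -0.061]
wrist_force: [1.0, 24.1, 10.5]
grip_width: 0.009
```

step_arm(
  increments=[
    [[1,0,15,0,0],[1,0,30,0,0],[1,0,42,0,0],[1,0,48,0,0],[1,0,48,0,0],[1,0,48,0,0]],
  ],
)

```text
t: 12.15
position: [599.7, -18.3, 150.7]
tcp_rot: [0.013, -3.107, -0.06]
wrist_force: [0.6, -0.4, -0.3]
grip_width: 0.006
```

```bash
python3 - <<'E'
from mv import *
show((5,-5,146),)
c=robot.read_camera("scene");im=c["color"][...,::-1]
cv2.imwrite("pics/j_scene.png",cv2.resize(im[165:300,195:335],None,fx=4.4,fy=4.4,interpolation=cv2.INTER_CUBIC))
E
```

```text
t 12.15 board [ 6.9 -5. ] z 150.7 F [ 0.6 -0.4 -0.3] w 0.01
z axis [-0.034  0.038 -0.999]
turn needed about tool z -0.19
(5, -5, 146) -> [ 1.7 -0.2  4.8]
```

View pics/j_scene.png

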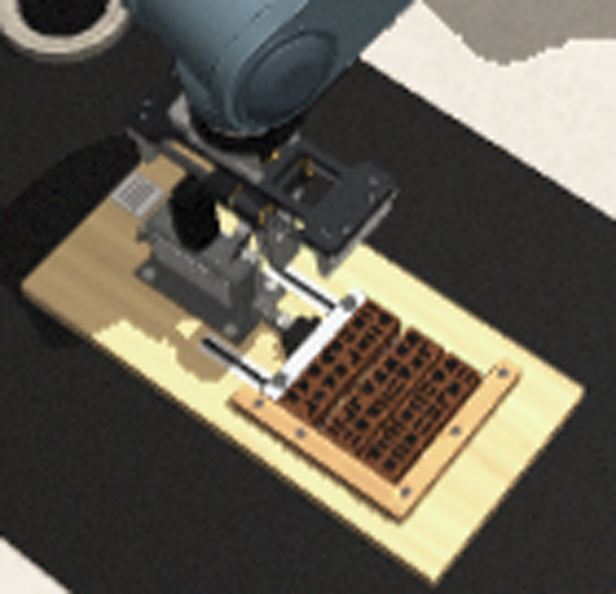

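Stick and pad are moving one tooth per stroke. Now stroke 4, with its return in the same call, which avoids tilt creep.

step_arm(
  increments=[
    [[1,1,-12,4,0],[1,1,-24,4,0],[1,1,-34,4,0],[1,1,-43,4,0],[1,1,-51,4,0],[1,1,-56,4,0],[1,1,-56,4,0],[1,1,-56,4,0],[1,1,-38,4,0],[1,1,-18,4,0],[1,1,0,4,0],[1,1,0,4,0]],
  ],
)

```text
t: 13.4
position: [598.4, -17.4, 146.5]
tcp_rot: [0.014, -3.106, -0.06]
wrist_force: [-0.2, -1.2, -0.4]
grip_width: 0.009
```

step_arm(
  increments=[
    [[1,0,0,0,0],[1,0,0,0,0]],
  ],
)

```text
t: 13.6
position: [598.4, -18.3, 146.4]
tcp_rot: [0.013, -3.106, -0.06]
wrist_force: [0.2, -0.2, 0.3]
grip_width: 0.008
```

```bash
python3 - <<'E'
from mv import *
show((5,-5,146),)
c=robot.read_camera("scene");im=c["color"][...,::-1]
cv2.imwrite("pics/k_scene.png",cv2.resize(im[165:300,195:335],None,fx=4.4,fy=4.4,interpolation=cv2.INTER_CUBIC))
E
```

```text
t 13.6 board [ 5.5 -5. ] z 146.4 F [ 0.2 -0.2  0.3] w 0.01
z axis [-0.035  0.038 -0.999]
turn needed about tool z -0.17
(5, -5, 146) -> [ 0.5 -0.   0.4]
```

View pics/k_scene.png

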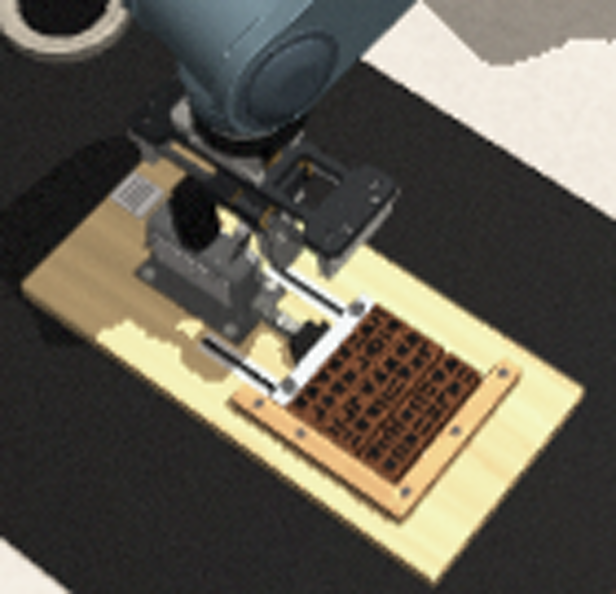

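Fourth tooth taken: the stick is against block3 and the gaps are nearly closed. Now stroke 5, held at the end to see the force.

step_arm(
  increments=[
    [[1,0,-12,0,0],[1,0,-23,0,0],[1,0,-32,0,0],[1,0,-40,0,0],[1,0,-47,0,0],[1,0,-52,0,0],[1,0,-55,0,0],[1,0,-56,0,0],[1,0,-56,0,0]],
  ],
)

```text
t: 14.55
position: [599.9, -65.5, 146.7]
tcp_rot: [0.012, -3.108, -0.091]
wrist_force: [-0.0, 32.7, 13.8]
grip_width: 0.002
```

```bash
python3 - <<'E'
from mv import *
show((5,-5,146),)
c=robot.read_camera("scene");im=c["color"][...,::-1]
cv2.imwrite("pics/l_scene.png",cv2.resize(im[165:300,195:335],None,fx=4.4,fy=4.4,interpolation=cv2.INTER_CUBIC))
E
```

```text
t 14.55 board [  6.5 -52.2] z 146.7 F [-0.  32.7 13.8] w 0.0
z axis [-0.033  0.059 -0.998]
turn needed about tool z -0.23
(5, -5, 146) -> [ 1.6 47.1  3.5]
```

View pics/l_scene.png

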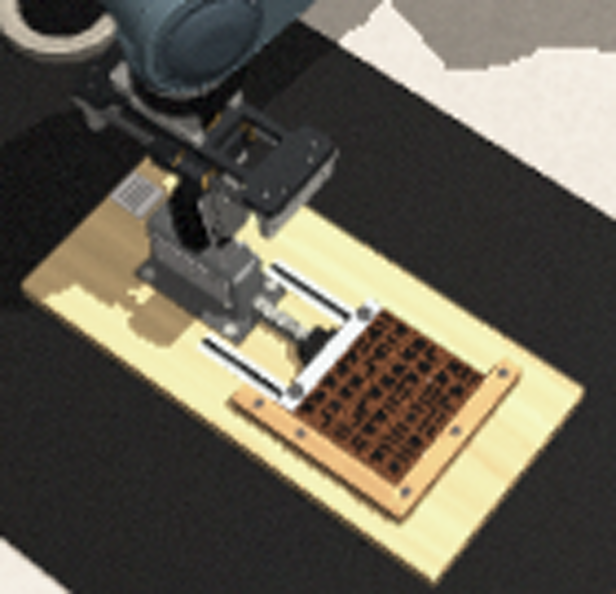

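step_arm(
  increments=[
    [[1,1,15,0,0],[1,1,30,0,0],[1,1,42,1,0],[1,1,47,3,0],[1,1,47,3,0],[1,1,47,3,0]],
  ],
)

```text
t: 15.2
position: [598.4, -19.0, 146.1]
tcp_rot: [0.012, -3.107, -0.09]
wrist_force: [0.7, -1.1, -0.6]
grip_width: 0.003
```

```bash
python3 - <<'E'
from mv import *
import pickle
show((5,-5,146),)
c=robot.read_camera("scene");im=c["color"][...,::-1]
pickle.dump(c,open("m.pkl","wb"))
cv2.imwrite("pics/m_scene.png",cv2.resize(im[215:300,225:325],None,fx=7,fy=7,interpolation=cv2.INTER_CUBIC))
E
```

```text
t 15.2 board [ 5.5 -5.7] z 146.1 F [ 0.7 -1.1 -0.6] w 0.0
z axis [-0.033  0.058 -0.998]
turn needed about tool z -0.24
(5, -5, 146) -> [0.5 0.7 0.2]
```

View pics/m_scene.png

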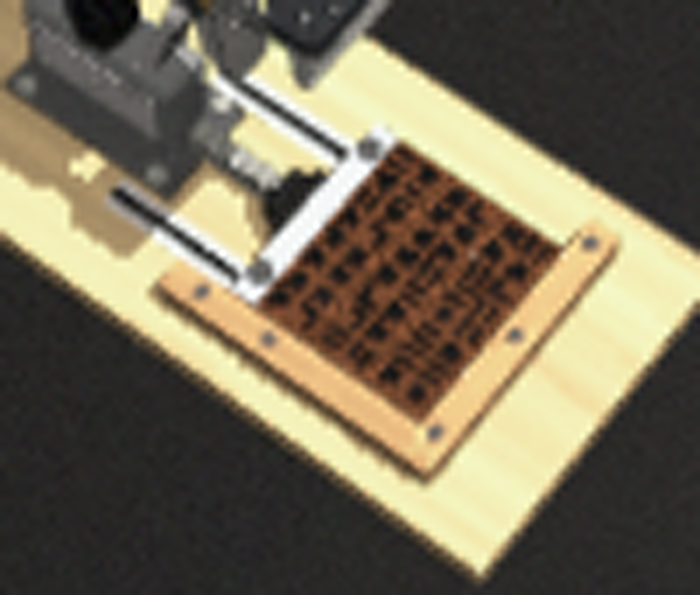

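Looks tight: no gaps between stick, blocks and fence, and pad on the stick. I'll probe the trigger lightly. If the tooth held, it should be hard from the start.

step_arm(
  increments=[
    [[1,0,-8,0,0],[1,0,-14,0,0],[1,0,-18,0,0],[1,0,-22,0,0],[1,0,-22,0,0]],
  ],
)

```text
t: 15.75
position: [599.0, -38.9, 146.6]
tcp_rot: [0.01, -3.108, -0.1]
wrist_force: [-2.5, 11.5, 8.5]
grip_width: 0.004
```

step_arm(
  increments=[
    [[1,0,-4,0,0],[1,0,-8,0,0],[1,0,-8,0,0]],
  ],
)

```text
t: 16.05
position: [599.1, -43.0, 147.8]
tcp_rot: [0.01, -3.107, -0.115]
wrist_force: [-3.0, 16.2, 11.3]
grip_width: 0.003
```

step_arm(
  increments=[
    [[1,0,-4,0,0],[1,0,-8,0,0],[1,0,-8,0,0]],
  ],
)

```text
t: 16.35
position: [599.1, -45.9, 148.7]
tcp_rot: [0.009, -3.106, -0.133]
wrist_force: [-2.9, 21.0, 9.2]
grip_width: 0.003
```

```bash
python3 - <<'E'
from mv import *
show((5,-5,146),)
c=robot.read_camera("scene");im=c["color"][...,::-1]
cv2.imwrite("pics/n_scene.png",cv2.resize(im[215:300,225:325],None,fx=7,fy=7,interpolation=cv2.INTER_CUBIC))
E
```

```text
t 16.35 board [  6.  -32.5] z 148.7 F [-2.9 21.   9.2] w 0.0
z axis [-0.033  0.085 -0.996]
turn needed about tool z -0.35
(5, -5, 146) -> [ 1.  27.2  5.1]
```

View pics/n_scene.png

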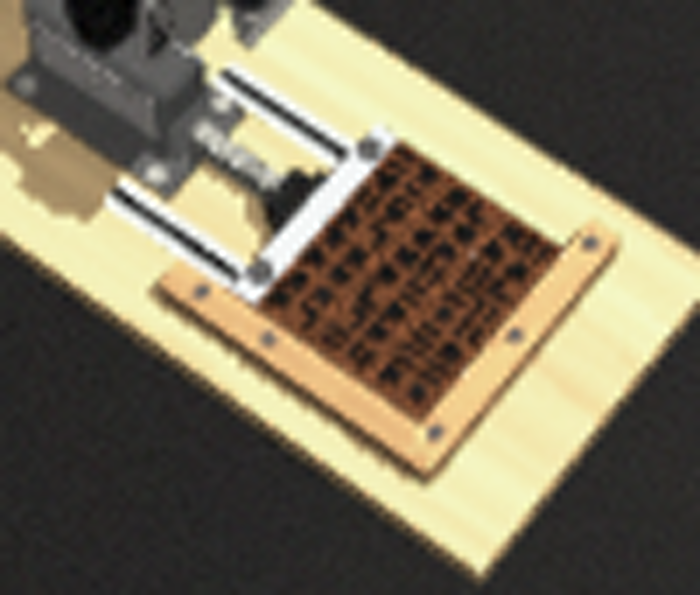

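The trigger is hard mid-stroke (21 N, hardly moving) and the stick doesn't move, so the blocks are tight. I'll let go, lift and go over to the release.

step_arm(
  increments=[
    [[1,0,15,0,0],[1,0,28,0,0],[1,0,28,-20,0],[1,0,28,-50,0],[1,0,28,-65,0],[1,0,28,-65,0]],
  ],
)

```text
t: 17.0
position: [602.8, -24.4, 218.6]
tcp_rot: [0.009, -3.111, -0.129]
wrist_force: [0.4, -0.1, -0.2]
grip_width: 0.004
```

```bash
python3 - <<'E'
from mv import *
show((5,-148,210),(5,-148,105))
E
```

```text
t 17.0 board [  9.8 -11.1] z 218.6 F [ 0.4 -0.1 -0.2] w 0.0
z axis [-0.028  0.083 -0.996]
turn needed about tool z -0.34
(5, -148, 210) -> [   4.1 -137.2   -2.7]
(5, -148, 105) -> [   1.2 -145.9  101.9]
```

step_arm(
  increments=[
    [[1,4,-40,-3,0],[1,4,-85,-3,0],[1,4,-125,-3,0],[1,4,-137,-3,0],[1,3,-140,30,0],[1,2,-143,65,0],[1,1,-146,95,0],[1,1,-146,98,0],[1,1,-146,98,0]],
  ],
)

```text
t: 17.9
position: [599.1, -160.9, 107.9]
tcp_rot: [0.01, -3.109, -0.131]
wrist_force: [-0.1, 0.7, 0.2]
grip_width: 0.006
```

```bash
python3 - <<'E'
from mv import *
show((5,-148,98),(5,-148,82))
c=robot.read_camera("scene");im=c["color"][...,::-1]
cv2.imwrite("pics/o_scene.png",cv2.resize(im[165:300,195:335],None,fx=4.4,fy=4.4,interpolation=cv2.INTER_CUBIC))
E
```

```text
t 17.9 board [   4.7 -147.5] z 107.9 F [-0.1  0.7  0.2] w 0.01
z axis [-0.03   0.084 -0.996]
turn needed about tool z -0.33
(5, -148, 98) -> [-0.6 -1.3  9.8]
(5, -148, 82) -> [-1.1 -2.7 25.7]
```

View pics/o_scene.png

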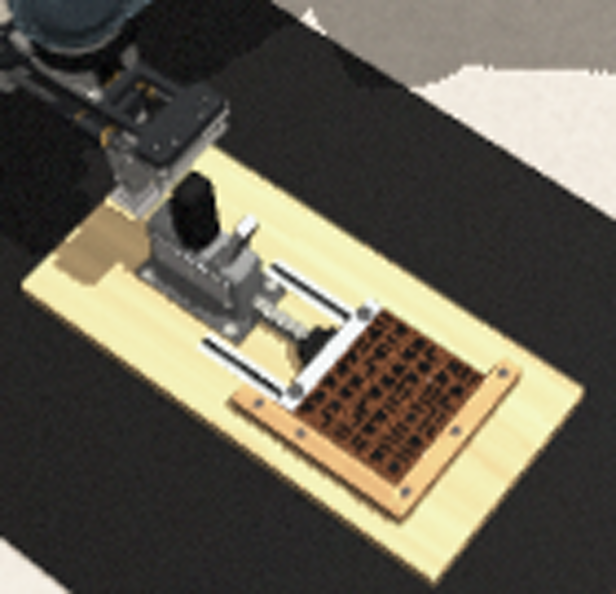

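step_arm(
  increments=[
    [[1,0,-1,8,0],[1,-1,-2,14,0],[1,-1,-2,19,0],[1,-1,-2,23,0],[1,-1,-3,26,0],[1,-1,-3,26,0]],
  ],
)

```text
t: 18.55
position: [602.1, -163.9, 85.2]
tcp_rot: [0.01, -3.116, -0.124]
wrist_force: [0.3, -2.0, 7.2]
grip_width: 0.008
```

```bash
python3 - <<'E'
from mv import *
show((5,-148,82))
c=robot.read_camera("scene");im=c["color"][...,::-1]
cv2.imwrite("pics/p_scene.png",cv2.resize(im[165:300,195:335],None,fx=4.4,fy=4.4,interpolation=cv2.INTER_CUBIC))
E
```

```text
t 18.55 board [   7.7 -150.6] z 85.2 F [ 0.3 -2.   7.2] w 0.01
z axis [-0.023  0.08  -0.997]
turn needed about tool z -0.32
(5, -148, 82) -> [2.6 2.3 3.4]
```

View pics/p_scene.png

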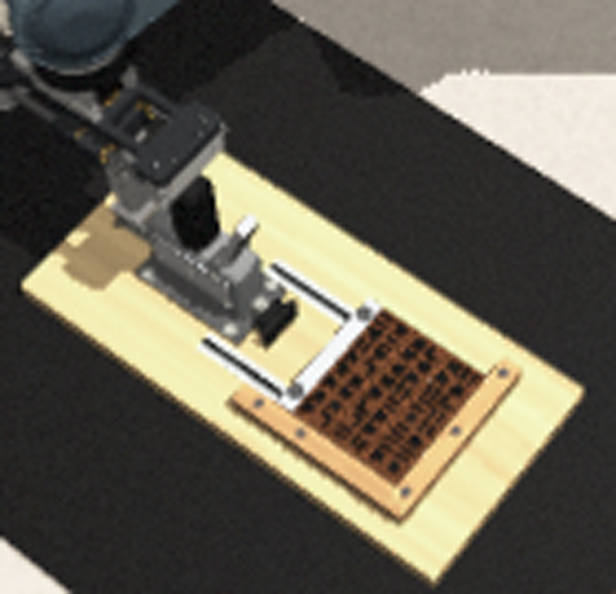

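The bar has sprung back (pad at (276,322), as at the start) and the stick stayed. I'll hold a moment slightly deeper, then lift away.

step_arm(
  increments=[
    [[1,0,0,2,0],[1,0,0,2,0],[1,0,0,2,0],[1,0,0,2,0],[1,0,0,-20,0],[1,0,0,-60,0],[1,0,0,-110,0],[1,40,0,-140,0],[1,80,0,-150,0],[1,120,0,-150,0],[1,120,0,-150,0],[1,120,0,-150,0]],
  ],
)

```text
t: 19.8
position: [485.5, -176.7, 237.9]
tcp_rot: [0.009, -3.117, -0.124]
wrist_force: [-0.4, -0.1, -0.5]
grip_width: 0.007
```

```bash
python3 - <<'E'
from mv import *
show()
for n in ("scene","top"):
    c=robot.read_camera(n);im=c["color"][...,::-1]
    cv2.imwrite(f"pics/q_{n}_full.png",im)
    cv2.imwrite(f"pics/q_{n}.png",cv2.resize(im[165:300,195:335],None,fx=4.4,fy=4.4,interpolation=cv2.INTER_CUBIC) if n=="scene" else cv2.resize(im[145:220,230:370],None,fx=5.6,fy=5.6,interpolation=cv2.INTER_CUBIC))
E
```

```text
t 19.8 board [-109.  -162.1] z 237.9 F [-0.4 -0.1 -0.5] w 0.01
z axis [-0.022  0.079 -0.997]
turn needed about tool z -0.35
```

View pics/q_scene.png

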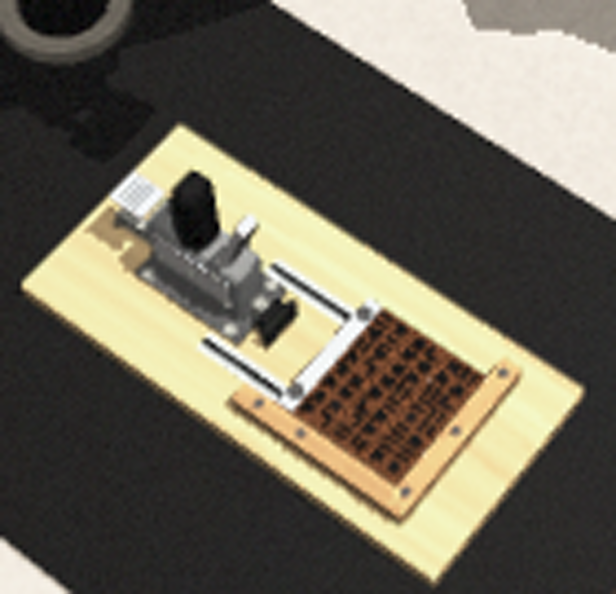

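View pics/q_top.png

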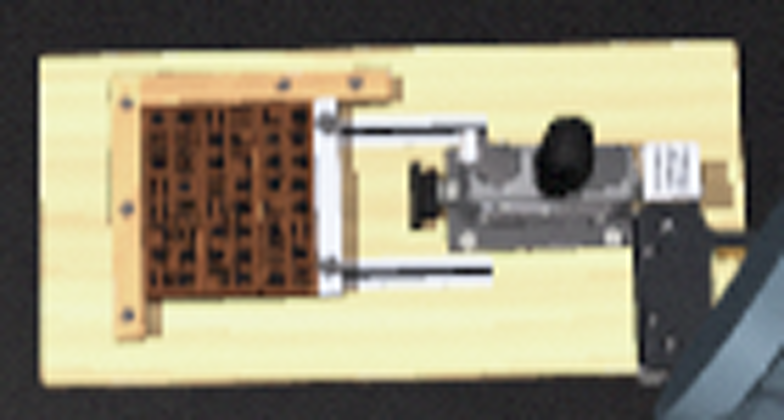

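View pics/q_scene_full.png

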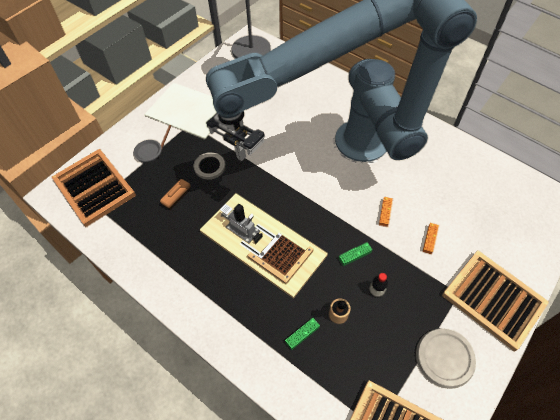

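The blocks are flush at the rail and tight against the fence, the pad is back at its start position (412,195), the trigger and release are up, and the bystanders have not moved. Handing in.

```bash
python3 -c "
from bench import robot
print(robot.finish_job())"
```

```text
the job is handed in; nothing more can be done
None
```

I pushed all three blocks home against the back rail, pumped the trigger five full strokes until the stick closed them up, then pressed the release. The bar sprung back. The job was handed in at about 20 s; the hand-in gave no verdict.

**Last checks:**
- **Blocks:** in the final pictures all three lie flush at the rail, with no visible gaps from stick to fence.
- **Tightness:** a part push on the trigger after stroke five met 21 N about mid-stroke and the stick did not move. That push was not sharply hard from the start, so I took it together with the pictures as tight.
- **Clamp:** the pad is back where it started, and the trigger and release look let go.
- **Surroundings:** the bystanders and look-alikes stand where they were, and the arm is clear with the wrist force near zero.

**What disagreed:** the wrist camera put the blocks' ends 2 to 3 mm short of home. I put this down to that camera's offset: it read the stick's end about 5 mm off in the same direction, and each block had already stopped the arm against the rail. The tool also tilted about 5° during the strokes, with no ill effect seen.

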